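# Hang a keyhole vial bracket on its sprung mounting panel

## Robot

A 7-joint arm with a two-finger parallel gripper is mounted at the origin on a cart in front of the work surface, level with it; the furniture and walls round the work are solid. World frame = base frame: x ahead of the robot, y to its left, z up, the work surface at z = 0. Lengths are in m, angles in degrees, forces in N, time in s.
With the tool pointing down it reaches from about 0.425 to 1.025 m from the base axis. Payload 9.4 kg.
Tool frame: the origin (TCP) lies midway between the tips of the shut fingers; the grasp point (between the pads) lies env.grasp_offset behind it (env.grasp_offset is the distance from the TCP to the grasp point, in m); z points along the fingers, y is the line along which they close (so a half turn about z gives the same grasp; the last joint's range is limited). The gripper opens to 93 mm and grips with 3 to 60 N. Pads are 15 mm wide; open, the fingers measure 128 mm over their backs; the gripper's body (75 mm by 188 mm) begins 65 mm behind the grasp point.
Start: joints at [-71.259, 34.337, -0.143, 91.639, 0.103, 54.024, -4.572], TCP at [0.285, 0.667, 0.219] pointing down, gripper open.
Joint ranges: [-147.43, 147.43], [-19.82, 112.94], [-74.19, 73.91], [6.32, 146.72], [-59.91, 239.91], [6.04, 106.73], [-150.56, 150.56]. Speed limits (degrees/s): [127.2, 127.2, 172.46, 172.46, 180, 180, 180].

## Interface

Orientations are given as [roll, pitch, yaw] about the fixed x, y, z axes, in that order (R = Rz(yaw) Ry(pitch) Rx(roll)).
In Python, from workcell import env, imaging, workorder gives the robot as it stands.
- The arm moves only by the tool send_rows, never from a script. Its argument "moves" is a list of rows, each a list of 3 entries, a list of its own where there are three numbers: the closure, from 0 (fully open) to 1 (shut), then the shift along the world's x, y, z normalised to -1 to 1, where 1 is 400 mm, then the turn, a rotation vector about the world's x, y, z normalised to -1 to 1, where 1 is pi/2 rad. In form: [[hand, [tx, ty, tz], [ax, ay, az]], ...]. A call has 1 to 12 rows; each row is the pose to reach, as a shift and turn from the pose commanded when the call began; what a row does not reach only later rows make up. A row lasts 1/10 s, in which the tool goes at most 50 mm and 8.59 degrees, less where a joint would pass 70% of its speed; a pose out of reach is approached as far as the arm can. A call with a number of a shift or a turn outside -1 to 1 is refused whole. A call with a gripper value outside its range is refused whole. The fingers move at their own pace and stop on an object; "grip_force" is the grip in N (left out, the last holds). Time passes only in rows, so rows that repeat a pose let the fingers close. It gives the time, the measured TCP pose, the force, the opening and the grip force at its end, in the units of the state.
- env.sense(): the state, without advancing time (a new reading comes with each control period).
- imaging.grab_frame(name): name is "side" or "top"; returns a dict with "image" (384x512x3 uint8, red, green, blue), "z_map" (384x512 float32, m along the optical axis (not along the pixel's ray), 0 where there is no reading), "camera_matrix" (3x3 intrinsics, pixels), "rvec" (rotation vector, rad) and "tvec" (3), from world to camera coordinates, as OpenCV has them. Camera axes: x right, y down, z forward; pixel columns grow to the right and rows downward; lengths in m; the calibration is good to about 2 mm. A picture is of the moment at which its call begins.
- workorder.sign_off(): hands the job in; it is judged then, once.
The state is a dict: "time": time; "qpos": joint angles; "joint_velocities": joint speeds; "joint_efforts": joint torques, N m; "tcp_pos": TCP position; "tool_rot": TCP orientation; "wrist_force": force on the tool from outside, world axes, zero at the start; "torque": the same for the moment, N m; "grip_width": finger opening in m; "grip_force": force on a finger pad.
Only numpy, scipy, OpenCV 4.12 (cv2) and the standard library are available. Lean on these libraries where they do the work, as an engineer would, in place of code of your own. Each camera call takes 0.05 s, during which the arm holds its last target. There are 200 camera calls.

## Task

Pick up the aluminium vial bracket and hang it on the stand: pass both screw heads through its two keyholes, then slide it down gently until it is fully home and the spring catch has clicked out into its hole, and let go. The exact height of the screws is not known, so feel for them; do not force anything, and leave the other things on the bench where they are.

Things in the scene. Friction and masses are not known exactly. Their poses are not given: they have to be found in the camera images.
- bracket: Loose aluminium L-bracket, 0.25 kg, standing upright on the bench. Origin: underside, mid-width, back face of its upright plate; +x points out of that back (away from the robot at yaw 0), y across, z up. Plate 110 wide (y), 5 thick (x -5 to 0), 100 high. In front of it a shelf: x -67 to -5, 5 thick, front lip 12 high. Catch hole in the plate: 13 wide at y 0, z 80 to 91.5.
- rib_grip (a point): Where to grip the bracket, across its y, from above: on the upright centre rib in front of the plate, at bracket x -42, z 50 mm. The rib is 16 thick (y -8 to 8), x -62 to -5, and rises from the shelf to z 70. Axes as the bracket.
- entries (a point): On the bracket's back face (x 0, y 0, z 55), midway between the wide entries of its two keyholes, which are centred at y -32 and +32, same height. Entry: octagon 20 mm across, through the plate. Above it a slot 10 wide runs up and ends at bracket z 76.5; there a 7 mm shank stops, its centre at z 73, i.e. 18 above the entry centre. Axes as the bracket.
- stand: Fixed stand, base 160 wide, two posts 166 high, carrying an upright grey panel 128x115 that faces the robot. Origin: on the bench, mid-width, straight below the panel's front face at rest; +x points into the panel, y across, z up. When home, the bracket's back is 0 to 3 mm off the face. Pressed down, the panel gives on rubber by only 1 mm per 10 N; more than 35 N between bracket and stand is too much.
- screws_nominal (a point): Point on the panel face at rest, mid-width, 133 mm above the bench: nominal mid-point of the two screws at y -32 and +32. Panel, screws and catch are really clamped up to 18 mm higher or lower (not measured, both screws alike). Shank 7 diameter, 8 long, then a bevelled head 15 diameter, 5 long: tips 13 in front of the face. Home, the bracket's underside is 73 below the screw axes. Axes as the stand.
- panel (a joint): How far the panel is pushed back along +x of the stand, m: 0 at rest, end stop at 0.025, which must not be hit (stay below 0.022). It floats on springs: yields at 5.5 N, then 0.25 N more per mm.
- catch (a joint): How far the ball catch is pressed into the panel, m: 0 out, 0.006 flush. Steel ball tip, 10 diameter, 6 proud of the face, mid-width, 12 above the screw axes; starts at 2.4 N, 0.4 N more per mm. The plate presses it in as the bracket slides down, and its friction holds the bracket up, so push it down; it springs out into the catch hole when home.
- vial_shield: Bystander: upright blue vial shield 39x40x83 mm, origin under its centre, z up.
- dosimeter: Bystander: dark pen-shaped dosimeter 14x110x16 mm lying on the bench, origin under its centre, y along it.
- tape_roll: Bystander: roll of masking tape 100x99x25 mm lying flat, origin under its centre, z up.
- small_vial: Bystander: upright vial 30x30x62 mm, origin under its centre, z up.
There are look-alikes about, which are no part of the job. Several things have the shape of the bracket; the one meant has the colours described above.

How it is judged (in metres and radians):
On the way, in this order (a step that is already met when the one before it is completed fails the run):
1. the bracket is lifted off the bench (height (world z) of bracket above 0.03 m), for 0.1 s.
2. the screw heads are through the keyholes: the plate lies close to the panel and presses the catch in (value of joint catch above 0.002 m), for 0.05 s.
At the end, for the whole second after the job is handed in: Bracket released, still, hung on both screws and fully down: catch out (under 1.5 mm pressed), panel at rest (2 mm), bracket back within 6 mm of the panel face, 5 mm of mid-width, underside 37 to 83 mm above the bench, square within 0.1 rad (value of joint catch below 0.0015 m and value of joint panel below 0.002 m and x of bracket in the frame of stand between -0.006 and 0.003 m and y of bracket in the frame of stand between -0.005 and 0.005 m and z of bracket in the frame of stand between 0.037 and 0.083 m and angle between the z axis of bracket and the z axis of stand, either way round below 0.1 rad and angle between the x axis of bracket and the x axis of stand, either way round below 0.1 rad and contact force between bracket and the fingers below 0.1 N and linear speed of bracket below 0.02 m/s); the robot touches nothing.
It fails at once if bracket forced against the stand with more than 35 N (contact force between bracket and stand above 35 N).
It fails at once if panel rammed to its end stop (value of joint panel above 0.022 m).
It fails at once if a bystander pushed more than 20 mm (distance of any of vial_shield, dosimeter, tape_roll, small_vial from where it was at the start of the episode above 0.02 m).
It also fails if it takes over 72 s, if anything falls off the work surface, if the arm or the gripper's body presses on something with over 40 N, if the wrist force passes 120 N, or if a joint passes its speed limit or range.

## Working session

There is one attempt and no reset: what is moved stays moved. The work goes in short steps, Python scripts to look and compute and a tool call to move; the robot and the scene stay as the last step left them, time stands still between calls to the robot, and variables do not carry over. Pictures are saved under pics/ and viewed, at most 10 in all, crops included, and the job is handed in when it is done.

Besides the shell and the picture viewer there is one more tool, called after "Call:" as a command line: name --argument value ..., lists and objects as JSON in quotes. send_rows: Moves the arm, as the interface text tells. Its arguments: {"type":"object","properties":{"moves":{"type":"array"},"grip_force":{"type":"number"}},"required":["moves"]}

```bash
mkdir -p pics; cat > h.py <<'E'
import numpy as np, cv2
from workcell import env, imaging, workorder
def grab(n):
    f=imaging.grab_frame(n); np.savez(f'{n}.npz',**f); return f
def pts(f):
    z=f['z_map'].astype(float); K=f['camera_matrix']; R,_=cv2.Rodrigues(np.array(f['rvec'],float)); t=np.array(f['tvec'],float).ravel()
    v,u=np.mgrid[:z.shape[0],:z.shape[1]]
    P=np.stack([(u-K[0,2])/K[0,0]*z,(v-K[1,2])/K[1,1]*z,z],-1)
    W=(P-t)@R; W[z==0]=np.nan; return W
E
python3 - <<'E'
from h import *
a=grab('top');b=grab('side')
for n,f in(('top',a),('side',b)):
    cv2.imwrite(f'pics/{n}1.png',cv2.resize(f['image'][...,::-1],(768,576),interpolation=cv2.INTER_CUBIC))
    R,_=cv2.Rodrigues(np.array(f['rvec'],float)); print(n,-R.T@np.array(f['tvec']).ravel(),R[2])
s=env.sense();print(s,env.grasp_offset)
E
```

```text
top [ 0.31705791 -0.05239537  1.17762314] [ 0.17576707 -0.00641066 -0.98441091]
side [0.11100163 0.63830881 0.51169174] [ 0.45284485 -0.77250077 -0.4451675 ]
{'time': 0.1, 'qpos': array([-71.25869762,  34.37986082,  -0.14614518,  91.67351376,
         0.10258264,  54.02277127,  -4.57216611]), 'joint_velocities': array([-0.09622598, -0.13182405,  0.12147477,  0.06052723, -0.00249321,
       -0.02992736,  0.05877704]), 'joint_efforts': array([ 4.82489282e-03, -7.66556311e+01,  1.50211718e+00, -2.52939177e+01,
       -5.22801548e-02,  1.35599670e-02,  5.10337748e-05]), 'tcp_pos': array([0.28470742, 0.66631959, 0.21786478]), 'tool_rot': array([-1.79924259e+02,  6.46852180e-03,  1.56867525e+02]), 'wrist_force': array([ 0.16643911, -0.06387398, -0.16290967]), 'torque': array([-0.04602461, -0.02159355, -0.03004704]), 'grip_force': 0.0, 'grip_width': 0.09309858790284414} 0.0188
```

View pics/top1.png

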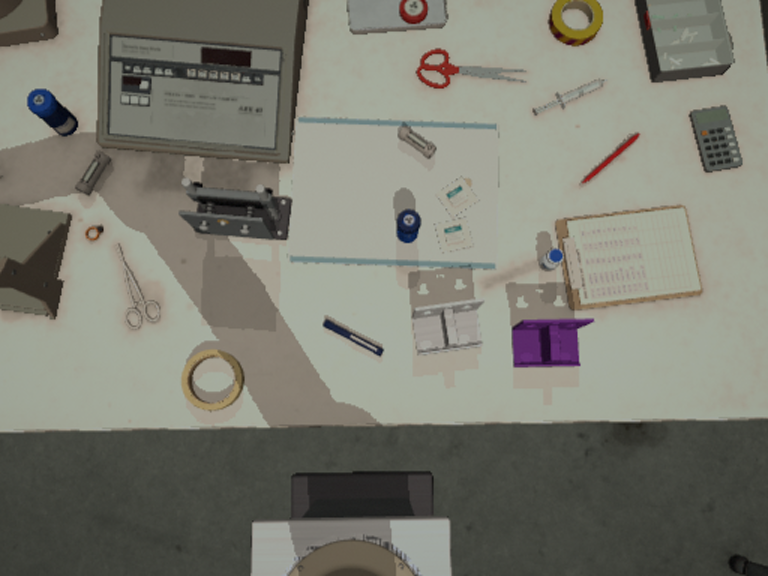

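View pics/side1.png

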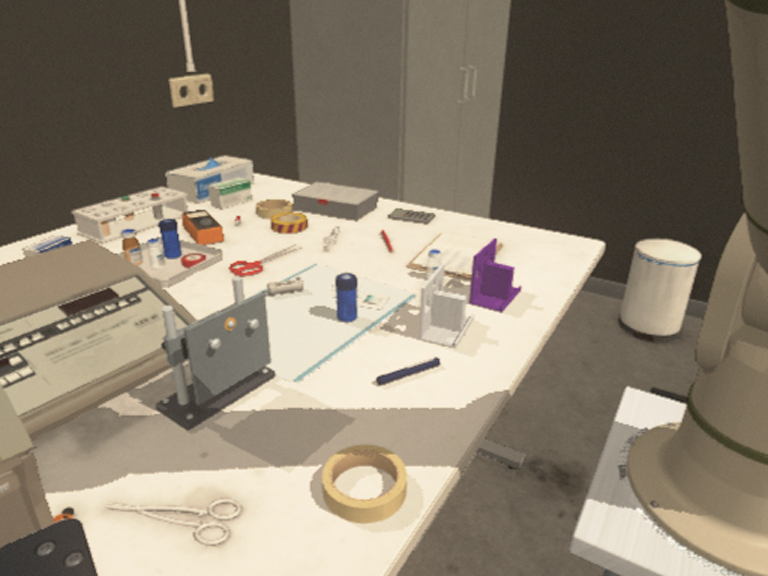

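The top view shows two things with the bracket's shape: silver at (447,325) and purple at (547,342). The silver one fits "aluminium". The stand is at (235,212), with its screws in the side view at (213,345) and (262,325). I'll check a crop and measure.

```bash
python3 - <<'E'
from h import *
a=dict(np.load('top.npz'));b=dict(np.load('side.npz'))
c1=cv2.resize(a['image'][175:255,100:400,::-1][:, 160:240],(400,400),interpolation=cv2.INTER_CUBIC)
c2=cv2.resize(b['image'][170:250,100:340,::-1],(800,267),interpolation=cv2.INTER_CUBIC)
c1=cv2.resize(c1,(300,300)); out=np.zeros((570,800,3),np.uint8); out[:300,:300]=c1; out[300:567]=c2
c3=cv2.resize(b['image'][170:290,100:200,::-1],(250,300),interpolation=cv2.INTER_CUBIC); out[:300,310:560]=c3
cv2.imwrite('pics/crop1.png',out)
A=pts(a);B=pts(b)
def reg(W,u0,u1,v0,v1):
    m=np.zeros(W.shape[:2],bool); m[v0:v1,u0:u1]=1; return m
m=reg(A,270,326,175,242)
def rect(W,m,lo,hi,n):
    P=W[m]; P=P[(P[:,2]>lo)&(P[:,2]<hi)]
    r=cv2.minAreaRect(P[:,:2].astype(np.float32)*1000); print(n,len(P),r,P[:,2].min(),P[:,2].max())
rect(A,m,.09,.115,'plate top'); rect(A,m,.062,.078,'rib top'); rect(A,m,.008,.115,'whole')
print('stand')
m=reg(A,118,196,115,162)
P=A[m];print('zmax',np.nanmax(P[:,2]))
for lo,hi in((.005,.03),(.13,.157),(.157,.18),(.16,.2)): rect(A,m,lo,hi,(lo,hi))
# panel from side: plane fit
m=reg(B,125,183,190,270); P=B[m]; P=P[(P[:,2]>.07)&(P[:,2]<.22)]
rng=np.random.default_rng(0);best=0
for _ in range(500):
    q=P[rng.choice(len(P),3,False)]; n=np.cross(q[1]-q[0],q[2]-q[0]); l=np.linalg.norm(n)
    if l<1e-6: continue
    n/=l; k=abs((P-q[0])@n)<.003
    if k.sum()>best: best=k.sum(); I=k
Q=P[I]; c=Q.mean(0); n=np.linalg.svd(Q-c)[2][2]; n*=np.sign(n[0]); print('plane',best,len(P),c,n,'yaw',np.degrees(np.arctan2(n[1],n[0])))
t=np.array([-n[1],n[0],0]);t/=np.linalg.norm(t); s=(Q-c)@t; print('mid',c+t*(np.percentile(s,1)+np.percentile(s,99))/2,np.percentile(s,[0,1,99,100]),np.percentile(Q[:,2],[0,1,99,100]))
# bits proud
D=(B-c)@n; pm=reg(B,115,190,185,275)&(D<-.006)&(D>-.03)&(B[...,2]>.09)
k,l,st,ce=cv2.connectedComponentsWithStats(pm.astype(np.uint8))
for i in range(1,k):
    if st[i,4]>4: w=B[l==i]; print(ce[i]*1.5,st[i,4],w.mean(0),((w-c)@n).min(),(w.mean(0)-c)@t)
E
```

```text
plate top 129 ((484.69793701171875, -160.30374145507812), (5.649824142456055, 109.3219223022461), 7.374260902404785) 0.09008162593727131 0.10466443899951978
rib top 193 ((454.5452575683594, -165.28436279296875), (57.62017059326172, 104.34265899658203), 7.294232368469238) 0.06245176718928083 0.0757873510131623
whole 731 ((493.9533386230469, -161.01739501953125), (154.48489379882812, 114.80218505859375), 2.81423282623291) 0.008008726482120653 0.10466443899951978
stand
zmax 0.17084601423957202
(0.005, 0.03) 613 ((675.2130737304688, 194.9076690673828), (203.3616180419922, 124.12812042236328), 88.90037536621094) 0.005022618546291492 0.029824707286742455
(0.13, 0.157) 356 ((633.52392578125, 182.93609619140625), (127.78660583496094, 63.16957473754883), 83.03311920166016) 0.1300387784826148 0.1569260704661844
(0.157, 0.18) 101 ((639.5540161132812, 182.89328002929688), (125.35553741455078, 53.882049560546875), 83.30036926269531) 0.15702072348375695 0.17084601423957202
(0.16, 0.2) 66 ((660.7445678710938, 180.7076873779297), (117.80972290039062, 51.97346496582031), 62.51742935180664) 0.16004793609206144 0.17084601423957202
plane 1912 2164 [0.61195577 0.19322151 0.11335813] [ 9.94077085e-01 -1.08673490e-01 -9.05986925e-04] yaw -6.2388563080515835
mid [0.61148103 0.18887893 0.11335813] [-0.06957437 -0.06707958  0.05834266  0.05983572] [0.07004032 0.07069928 0.15386001 0.1550214 ]
[252.75 324.  ] 34 [0.59660517 0.15923322 0.12285057] -0.014724386166630889 -0.03545520139050352
[214.53947368 343.61842105] 38 [0.60311494 0.22235307 0.12332707] -0.014002456889074779 0.027998260445066817
```

View pics/crop1.png

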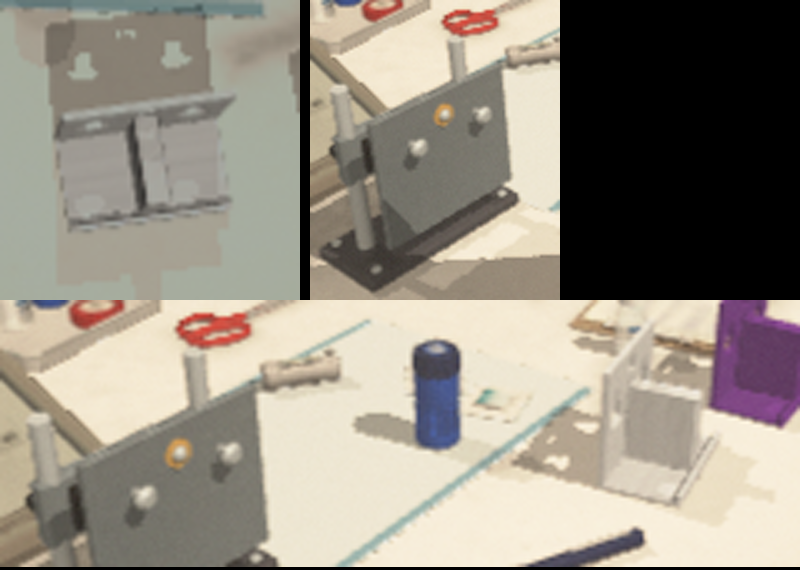

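The crop confirms it: the silver, bare-aluminium L-bracket with keyholes is ours, and the purple one is the look-alike. The bracket's origin is about (0.487, -0.160) with yaw +7.4°. The stand's is about (0.6115, 0.189) with yaw -6.3°, and the screws sit near z 0.123. I'll move over now, by way of an outer arc.

Call:
send_rows --moves '[[0,[0.29,-0.84,0.05],[0,0,-0.667]],[0,[0.29,-0.84,0.05],[0,0,-0.667]],[0,[0.29,-0.84,0.05],[0,0,-0.667]],[0,[0.29,-0.84,0.05],[0,0,-0.667]],[0,[0.29,-0.84,0.05],[0,0,-0.667]],[0,[0.29,-0.84,0.05],[0,0,-0.667]],[0,[0.29,-0.84,0.05],[0,0,-0.667]],[0,[0.29,-0.84,0.05],[0,0,-0.667]],[0,[0.29,-0.84,0.05],[0,0,-0.667]]]'

```text
time: 1.0
tcp_pos: [0.4013, 0.3295, 0.2389]
tool_rot: [180.0, -0.0, 96.7]
wrist_force: [0.0, 1.0, -0.3]
grip_width: 0.0931
grip_force: 0.0
```

Call:
send_rows --moves '[[0,[0.17,-0.875,0],[0,0,-0.667]],[0,[0.17,-0.875,0],[0,0,-0.667]],[0,[0.17,-0.875,0],[0,0,-0.667]],[0,[0.17,-0.875,0],[0,0,-0.667]],[0,[0.17,-0.875,0],[0,0,-0.667]],[0,[0.17,-0.875,0],[0,0,-0.667]],[0,[0.17,-0.875,0],[0,0,-0.667]],[0,[0.17,-0.875,0],[0,0,-0.667]],[0,[0.17,-0.875,0],[0,0,-0.667]]]'

```text
time: 1.9
tcp_pos: [0.4696, -0.0193, 0.2384]
tool_rot: [180.0, 0.0, 36.8]
wrist_force: [-0.5, 0.5, -0.3]
grip_width: 0.0931
grip_force: 0.0
```

Call:
send_rows --moves '[[0,[-0.06,-0.365,-0.15],[0,0,-0.327]],[0,[-0.06,-0.365,-0.15],[0,0,-0.327]],[0,[-0.06,-0.365,-0.15],[0,0,-0.327]],[0,[-0.06,-0.365,-0.27],[0,0,-0.327]],[0,[-0.06,-0.365,-0.27],[0,0,-0.327]],[0,[-0.06,-0.365,-0.27],[0,0,-0.327]]]'

```text
time: 2.5
tcp_pos: [0.4448, -0.1634, 0.13]
tool_rot: [-179.9, 0.2, 7.6]
wrist_force: [1.0, 0.6, 1.1]
grip_width: 0.0927
grip_force: 0.0
```

```bash
python3 - <<'E'
from h import *
a=grab('top');b=grab('side')
o=np.zeros((400,800,3),np.uint8)
o[:,:400]=cv2.resize(a['image'][160:260,250:350,::-1],(400,400),interpolation=cv2.INTER_CUBIC)
o[:,400:]=cv2.resize(b['image'][130:250,245:365,::-1],(400,400),interpolation=cv2.INTER_CUBIC)
cv2.imwrite('pics/pre.png',o); s=env.sense(); print(s['tcp_pos'],s['tool_rot'],s['qpos'])
E
```

```text
[ 0.44603536 -0.16350935  0.13168667] [-1.79959408e+02 -5.99877744e-02  7.66296132e+00] [-10.68075343  29.22940721  34.45741136 129.98314635 -34.12370458
  29.63070314 -31.61403951]
```

View pics/pre.png

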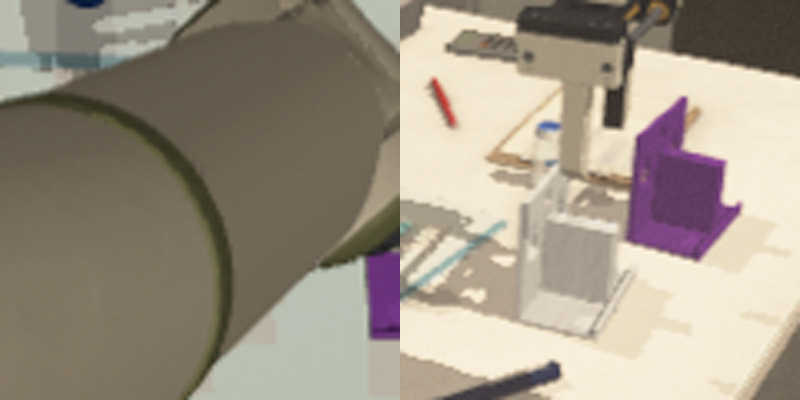

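The crop shows the open fingers above the silver bracket, straddling its rib and clear of the purple one. I'll go down and close.

Call:
send_rows --moves '[[0,[0,0,-0.08],[0,0,0]],[0,[0,0,-0.16],[0,0,0]],[0,[0,0,-0.22],[0,0,0]],[0,[0,0,-0.25],[0,0,0]],[0,[0,0,-0.25],[0,0,0]],[1,[0,0,-0.25],[0,0,0]],[1,[0,0,-0.25],[0,0,0]],[1,[0,0,-0.25],[0,0,0]],[1,[0,0,-0.25],[0,0,0]],[1,[0,0,-0.25],[0,0,0]],[1,[0,0,-0.25],[0,0,0]],[1,[0,0,-0.25],[0,0,0]]]' --grip_force 50

```text
time: 3.8
tcp_pos: [0.4448, -0.1653, 0.0306]
tool_rot: [-180.0, 0.0, 7.4]
wrist_force: [0.1, -0.1, 1.0]
grip_width: 0.0415
grip_force: 0.0
```

Call:
send_rows --moves '[[1,[0,0,0],[0,0,0]],[1,[0,0,0],[0,0,0]],[1,[0,0,0],[0,0,0]],[1,[0,0,0],[0,0,0]],[1,[0,0,0],[0,0,0]],[1,[0,0,0],[0,0,0]]]'

```text
time: 4.4
tcp_pos: [0.4448, -0.1654, 0.0306]
tool_rot: [180.0, 0.0, 7.4]
wrist_force: [-0.4, -0.2, -1.8]
grip_width: 0.0159
grip_force: 50.0
```

Width 15.9 mm confirms the grip on the rib. I'll lift, then carry it to a spot in front of the stand.

Call:
send_rows --moves '[[1,[0,0,0.04],[0,0,0]],[1,[0,0,0.12],[0,0,0]],[1,[0,0,0.22],[0,0,0]],[1,[0,0,0.3],[0,0,0]],[1,[0.02,0.1,0.3],[0,0,-0.02]],[1,[0.04,0.22,0.3],[0,0,-0.05]],[1,[0.07,0.34,0.3],[0,0,-0.08]],[1,[0.1,0.46,0.3],[0,0,-0.11]],[1,[0.12,0.58,0.3],[0,0,-0.13]],[1,[0.15,0.7,0.3],[0,0,-0.152]],[1,[0.17,0.82,0.3],[0,0,-0.152]],[1,[0.19,0.91,0.3],[0,0,-0.152]]]'

```text
time: 5.6
tcp_pos: [0.5202, 0.2024, 0.1501]
tool_rot: [-180.0, 0.1, -6.1]
wrist_force: [0.6, -1.1, -1.8]
grip_width: 0.0157
grip_force: 50.0
```

Call:
send_rows --moves '[[1,[0,0,-0.06],[0,0,0]],[1,[0,0,-0.13],[0,0,0]],[1,[0,0,-0.13],[0,0,0]],[1,[0,0,-0.13],[0,0,0]]]'

```text
time: 6.0
tcp_pos: [0.5206, 0.1981, 0.0987]
tool_rot: [180.0, 0.1, -6.4]
wrist_force: [0.5, -0.3, -2.0]
grip_width: 0.0159
grip_force: 50.0
```

```bash
python3 - <<'E'
from h import *
a=grab('top');b=grab('side');s=env.sense(); print(s['tcp_pos'],s['tool_rot'],s['wrist_force'],s['grip_width'])
o=np.zeros((400,800,3),np.uint8)
o[:,:400]=cv2.resize(a['image'][90:190,100:200,::-1],(400,400),interpolation=cv2.INTER_CUBIC)
o[:,400:]=cv2.resize(b['image'][165:285,110:230,::-1],(400,400),interpolation=cv2.INTER_CUBIC)
cv2.imwrite('pics/near.png',o)
E
```

```text
[0.52142996 0.19826529 0.09969912] [-1.79970734e+02 -4.98279117e-02 -6.36201408e+00] [-7.80099148e-01  2.26598873e-03 -2.81883174e+00] 0.015700260462445992
```

View pics/near.png

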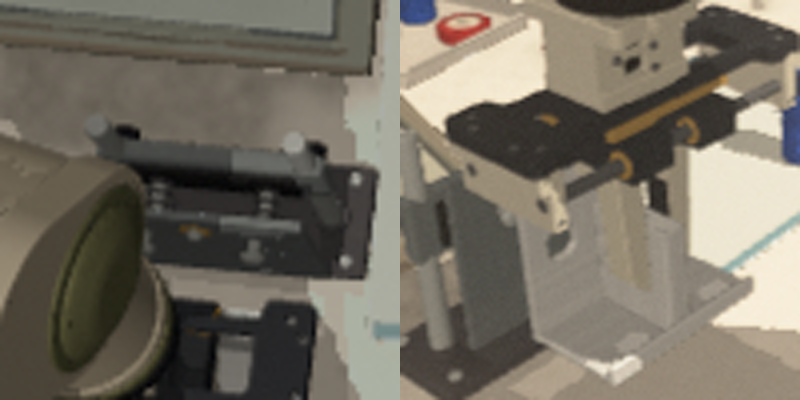

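The images show the bracket held upright and square in front of the stand, with its visible edge near (540,340) in the right half. I'll measure the bracket in the same side camera to remove the calibration bias.

```bash
python3 - <<'E'
from h import *
b=dict(np.load('side.npz'));B=pts(b);a=dict(np.load('top.npz'));A=pts(a)
def fr(W,o,yaw):
    c,s=np.cos(np.radians(yaw)),np.sin(np.radians(yaw)); R=np.array([[c,-s,0],[s,c,0],[0,0,1]]); return (W-np.array(o))@R
T=[0.5213,0.1985,0.0990]; Q=fr(B,T,-6.3)+[-.0425,0,.0306]  # predicted bracket frame
m=(Q[...,0]>-.075)&(Q[...,0]<.01)&(abs(Q[...,1])<.065)&(Q[...,2]>-.01)&(Q[...,2]<.11)
im=b['image'].astype(int); 
P=Q[m]
f=P[(P[:,0]>-.012)&(P[:,2]>.015)&(P[:,2]<.075)&(P[:,1]>.012)]
print('front face x',np.median(f[:,0]),len(f)); k=np.polyfit(f[:,1],f[:,0],1);print('yaw resid deg',np.degrees(k[0])*-1)
k=np.polyfit(f[:,2],f[:,0],1);print('pitch resid',np.degrees(k[0]), '+y edge',np.percentile(f[:,1],[97,99,100]))
e=P[(P[:,2]<.009)&(P[:,0]<-.01)&(P[:,0]>-.06)&(P[:,1]>.01)]; print('shelf top z',np.median(e[:,2]),len(e),'edge',np.percentile(e[:,1],[97,99,100]))
r=P[(P[:,2]>.015)&(P[:,2]<.045)&(P[:,0]<-.012)&(P[:,0]>-.055)&(abs(P[:,1])<.03)]; print('rib +y face',np.median(r[:,1]),len(r))
l=P[P[:,0]<-.058]; print('lip x',np.percentile(l[:,0],[0,2,50]),'lip top',np.percentile(l[:,2],[98,100]))
# stand from top
S=fr(A,[.6115,.1892,0],-6.3)
m=(abs(S[...,0])<.1)&(abs(S[...,1])<.1)&(S[...,2]>.05)
P=S[m]
for lo,hi in ((.135,.147),(.147,.153),(.153,.158)):
    q=P[(P[:,2]>lo)&(P[:,2]<hi)]
    if len(q): print(lo,len(q),np.percentile(q[:,0],[1,10,50,90]),np.percentile(q[:,1],[1,99]))
q=P[(P[:,0]<-.004)&(P[:,0]>-.025)&(P[:,2]>.08)]
print(np.round(q[np.argsort(q[:,1])]*1000)[:80].tolist())
E
```

```text
front face x -0.007224425348972906 497
yaw resid deg -0.8329523806953494
pitch resid 0.3451940935343109 +y edge [0.0570171  0.05758837 0.05826819]
shelf top z 0.004452305291280986 456 edge [0.05703477 0.05754551 0.0581064 ]
rib +y face 0.01005709995015806 138
lip x [-0.07206451 -0.07066589 -0.06580434] lip top [0.06881989 0.07019312]
0.135 85 [-0.00254995  0.0012924   0.00287951  0.04609257] [-0.06680103  0.0536133 ]
0.147 55 [0.00157864 0.0021707  0.00400281 0.04581618] [-0.0665065   0.05460377]
0.153 87 [0.00165867 0.00275539 0.00521438 0.02222046] [-0.06549469  0.05324438]
[[-5.0, -41.0, 124.0], [-7.0, -41.0, 123.0], [-6.0, -39.0, 127.0], [-10.0, -39.0, 123.0], [-7.0, -38.0, 123.0], [-7.0, -37.0, 131.0], [-9.0, -37.0, 128.0], [-10.0, -37.0, 125.0], [-4.0, -36.0, 128.0], [-8.0, -35.0, 132.0], [-9.0, -35.0, 130.0], [-5.0, -35.0, 130.0], [-10.0, -34.0, 123.0], [-8.0, -33.0, 132.0], [-9.0, -33.0, 128.0], [-11.0, -32.0, 126.0], [-8.0, -31.0, 131.0], [-9.0, -30.0, 127.0], [-6.0, 22.0, 124.0], [-8.0, 23.0, 122.0], [-7.0, 24.0, 127.0], [-9.0, 24.0, 124.0], [-8.0, 25.0, 130.0], [-5.0, 26.0, 129.0], [-10.0, 26.0, 126.0], [-11.0, 27.0, 123.0], [-10.0, 29.0, 126.0]]
```

Bias-corrected, the stand centre is about 2.5 mm further towards -y and 2 mm deeper than first measured. The screws are at about z 0.1235, and the bracket's entries are now at about 0.123. I'll close the gap to just short of the tips.

Call:
send_rows --moves '[[1,[0.02,-0.006,0],[0,0,0]],[1,[0.04,-0.009,0],[0,0,0]],[1,[0.06,-0.012,0],[0,0,0]],[1,[0.074,-0.013,0],[0,0,0]],[1,[0.074,-0.013,0],[0,0,0]],[1,[0.074,-0.013,0],[0,0,0]]]'

```text
time: 6.7
tcp_pos: [0.5504, 0.1934, 0.0985]
tool_rot: [180.0, 0.0, -6.3]
wrist_force: [0.1, 0.3, -2.3]
grip_width: 0.0156
grip_force: 50.0
```

Call:
send_rows --moves '[[1,[0.005,-0.0005,0],[0,0,0]],[1,[0.01,-0.001,0],[0,0,0]],[1,[0.015,-0.0016,0],[0,0,0]],[1,[0.02,-0.0022,0],[0,0,0]],[1,[0.025,-0.0028,0],[0,0,0]],[1,[0.025,-0.0028,0],[0,0,0]]]'

```text
time: 7.3
tcp_pos: [0.5608, 0.1923, 0.0986]
tool_rot: [180.0, -0.0, -6.3]
wrist_force: [-0.2, 0.3, -1.7]
grip_width: 0.0158
grip_force: 50.0
```

Call:
send_rows --moves '[[1,[0.004,-0.0004,0],[0,0,0]],[1,[0.007,-0.0008,0],[0,0,0]],[1,[0.007,-0.0008,0],[0,0,0]],[1,[0.007,-0.0008,0],[0,0,0]]]'

```text
time: 7.7
tcp_pos: [0.5632, 0.1921, 0.0986]
tool_rot: [-180.0, 0.0, -6.3]
wrist_force: [0.7, 0.3, -2.6]
grip_width: 0.0159
grip_force: 50.0
```

Call:
send_rows --moves '[[1,[0.004,-0.0004,0],[0,0,0]],[1,[0.007,-0.0008,0],[0,0,0]],[1,[0.007,-0.0008,0],[0,0,0]],[1,[0.007,-0.0008,0],[0,0,0]]]'

```text
time: 8.1
tcp_pos: [0.5657, 0.1917, 0.0985]
tool_rot: [180.0, 0.0, -6.3]
wrist_force: [-1.4, -0.6, -3.1]
grip_width: 0.0154
grip_force: 50.0
```

Call:
send_rows --moves '[[1,[0.003,-0.0003,0],[0,0,0]],[1,[0.006,-0.0006,0],[0,0,0]],[1,[0.006,-0.0006,0],[0,0,0]],[1,[0.006,-0.0006,0],[0,0,0]]]'

```text
time: 8.5
tcp_pos: [0.5682, 0.1915, 0.0985]
tool_rot: [180.0, 0.0, -6.3]
wrist_force: [-3.5, 0.1, -3.4]
grip_width: 0.0157
grip_force: 50.0
```

```bash
python3 - <<'E'
from h import *
b=grab('side');s=env.sense(); print(s['tcp_pos'],s['wrist_force'],s['torque'])
B=pts(b)
c=np.array([0.61195577,0.19322151,0.11335813]);n=np.array([.994077,-.108673,-.0009]);t=np.array([.1087,.994,0])
D=(B-c)@n; Y=(B-c)@t
m=(abs(D)<.02)&(Y>.053)&(Y<.065)&(B[...,2]>.06)&(B[...,2]<.15); print('panel edge strip D',np.percentile(D[m],[10,50,90]),m.sum())
m=(D<.0)&(D>-.03)&(Y>.0)&(Y<.045)&(B[...,2]>.085)&(B[...,2]<.13); print('plate front D',np.percentile(D[m],[10,50,90]),m.sum())
m=(D<.0)&(D>-.03)&(Y>-.06)&(Y<.055)&(B[...,2]>.06)&(B[...,2]<.17)
cv2.imwrite('pics/in.png',cv2.resize(b['image'][165:285,110:230,::-1],(600,600),interpolation=cv2.INTER_CUBIC))
E
```

```text
[0.56820028 0.19153127 0.09851781] [-3.05291737 -0.87360244 -3.04493297] [0.09192489 0.85351936 0.03184513]
panel edge strip D [-0.00107801  0.00051965  0.00330614] 173
plate front D [-0.01254426 -0.00826214 -0.00649661] 415
```

View pics/in.png

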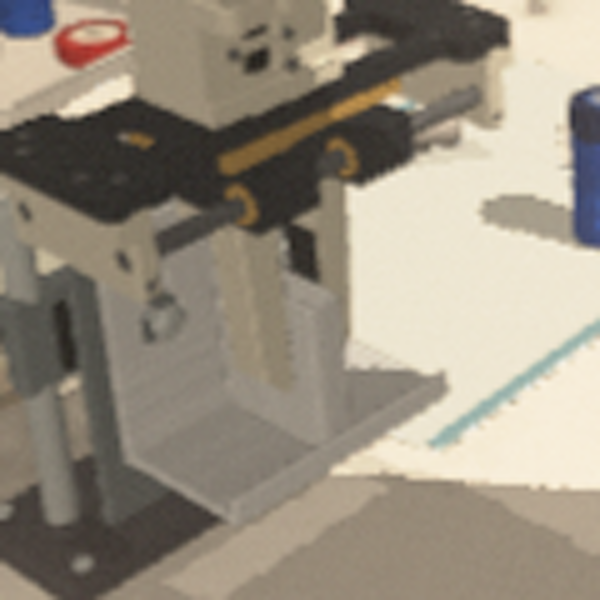

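The screw head shows in the keyhole at (165,320), the panel is at rest, and the force of about 3.5 N matches the catch pressed some 3 mm. So both heads are through. I'll go 2 mm deeper, then slide down.

Call:
send_rows --moves '[[1,[0.0025,-0.0003,0],[0,0,0]],[1,[0.005,-0.0005,0],[0,0,0]],[1,[0.005,-0.0005,0],[0,0,0]],[1,[0.005,-0.0005,0],[0,0,0]]]'

```text
time: 8.95
tcp_pos: [0.5703, 0.1913, 0.0986]
tool_rot: [180.0, 0.0, -6.3]
wrist_force: [-4.1, -0.0, -2.6]
grip_width: 0.0158
grip_force: 50.0
```

Call:
send_rows --moves '[[1,[0,0,-0.003],[0,0,0]],[1,[0,0,-0.006],[0,0,0]],[1,[0,0,-0.009],[0,0,0]],[1,[0,0,-0.012],[0,0,0]],[1,[0,0,-0.012],[0,0,0]]]'

```text
time: 9.45
tcp_pos: [0.5703, 0.1913, 0.0936]
tool_rot: [180.0, 0.0, -6.3]
wrist_force: [-3.4, 0.8, -2.1]
grip_width: 0.0156
grip_force: 50.0
```

Call:
send_rows --moves '[[1,[0,0,-0.004],[0,0,0]],[1,[0,0,-0.008],[0,0,0]],[1,[0,0,-0.012],[0,0,0]],[1,[0,0,-0.015],[0,0,0]],[1,[0,0,-0.015],[0,0,0]]]'

```text
time: 9.95
tcp_pos: [0.5703, 0.1913, 0.0875]
tool_rot: [180.0, 0.0, -6.3]
wrist_force: [-4.0, 1.5, -2.7]
grip_width: 0.0157
grip_force: 50.0
```

Call:
send_rows --moves '[[1,[0,0,-0.0025],[0,0,0]],[1,[0,0,-0.005],[0,0,0]],[1,[0,0,-0.0075],[0,0,0]],[1,[0,0,-0.0075],[0,0,0]]]'

```text
time: 10.35
tcp_pos: [0.5702, 0.1913, 0.0845]
tool_rot: [180.0, 0.0, -6.3]
wrist_force: [-3.9, -0.6, -4.1]
grip_width: 0.0159
grip_force: 50.0
```

Down 14 mm so far, with no resistance. I'll continue in 1 mm steps.

Call:
send_rows --moves '[[1,[0,0,-0.0025],[0,0,0]],[1,[0,0,-0.005],[0,0,0]],[1,[0,0,-0.005],[0,0,0]]]'

```text
time: 10.65
tcp_pos: [0.5702, 0.1913, 0.0825]
tool_rot: [180.0, 0.0, -6.3]
wrist_force: [-2.5, 0.6, -6.1]
grip_width: 0.0155
grip_force: 50.0
```

Call:
send_rows --moves '[[1,[0,0,-0.0025],[0,0,0]],[1,[0,0,-0.0025],[0,0,0]]]'

```text
time: 10.85
tcp_pos: [0.5706, 0.1912, 0.0816]
tool_rot: [180.0, -0.0, -6.3]
wrist_force: [-2.0, 0.3, -7.5]
grip_width: 0.0157
grip_force: 50.0
```

Call:
send_rows --moves '[[1,[0,0,-0.0025],[0,0,0]],[1,[0,0,-0.0025],[0,0,0]]]'

```text
time: 11.05
tcp_pos: [0.5711, 0.1912, 0.081]
tool_rot: [-180.0, -0.1, -6.3]
wrist_force: [-0.9, -0.2, -3.3]
grip_width: 0.016
grip_force: 50.0
```

The x-force has dropped to about -1 N and the pull downward came and went, so the ball is entering the hole. I'll press gently to the stop.

Call:
send_rows --moves '[[1,[0,0,-0.0025],[0,0,0]],[1,[0,0,-0.0025],[0,0,0]]]'

```text
time: 11.25
tcp_pos: [0.5712, 0.1913, 0.0802]
tool_rot: [-180.0, -0.1, -6.3]
wrist_force: [-0.7, 0.9, -2.2]
grip_width: 0.0157
grip_force: 50.0
```

Call:
send_rows --moves '[[1,[0,0,-0.0015],[0,0,0]],[1,[0,0,-0.0015],[0,0,0]]]'

```text
time: 11.45
tcp_pos: [0.5711, 0.1913, 0.0796]
tool_rot: [-180.0, -0.1, -6.3]
wrist_force: [-0.0, 0.5, -0.1]
grip_width: 0.0156
grip_force: 50.0
```

Call:
send_rows --moves '[[1,[0,0,-0.0015],[0,0,0]],[1,[0,0,-0.0015],[0,0,0]]]'

```text
time: 11.65
tcp_pos: [0.5711, 0.1913, 0.0791]
tool_rot: [-180.0, -0.1, -6.3]
wrist_force: [-1.7, 0.6, 3.8]
grip_width: 0.016
grip_force: 50.0
```

Call:
send_rows --moves '[[1,[0,0,-0.001],[0,0,0]],[1,[0,0,-0.001],[0,0,0]]]'

```text
time: 11.85
tcp_pos: [0.5711, 0.1912, 0.0787]
tool_rot: [-180.0, -0.1, -6.3]
wrist_force: [-0.6, -0.0, 5.5]
grip_width: 0.0157
grip_force: 50.0
```

The load rises about 10 N/mm, as the rubber should: the bracket is seated on the shanks and the catch force is gone. I'll relieve the push and release.

Call:
send_rows --moves '[[1,[0,0,0.0015],[0,0,0]],[1,[0,0,0.0015],[0,0,0]],[0.5,[0,0,0.0015],[0,0,0]],[0.5,[0,0,0.0015],[0,0,0]],[0.5,[0,0,0.0015],[0,0,0]],[0.5,[0,0,0.0015],[0,0,0]],[0.5,[0,0,0.0015],[0,0,0]],[0.5,[0,0,0.0015],[0,0,0]]]'

```text
time: 12.65
tcp_pos: [0.5704, 0.1913, 0.0788]
tool_rot: [180.0, 0.0, -6.3]
wrist_force: [0.3, 0.4, 0.2]
grip_width: 0.046
grip_force: 0.0
```

Call:
send_rows --moves '[[0.5,[0,0,0.03],[0,0,0]],[0.5,[0,0,0.08],[0,0,0]],[0.5,[0,0,0.15],[0,0,0]],[0.5,[0,0,0.25],[0,0,0]],[0.5,[0,0,0.35],[0,0,0]],[0.5,[-0.1,0,0.4],[0,0,0]],[0.5,[-0.2,0,0.4],[0,0,0]],[0.5,[-0.2,-0.1,0.4],[0,0,0]],[0.5,[-0.2,-0.2,0.4],[0,0,0]],[0.5,[-0.2,-0.2,0.4],[0,0,0]]]'

```text
time: 13.65
tcp_pos: [0.49, 0.1068, 0.2404]
tool_rot: [-180.0, -0.1, -6.6]
wrist_force: [-0.0, -0.5, 0.5]
grip_width: 0.047
grip_force: 0.0
```

```bash
python3 - <<'E'
from h import *
b=grab('side');B=pts(b)
c=np.array([0.61195577,0.19322151,0.11335813]);n=np.array([.994077,-.108673,-.0009]);t=np.array([.1087,.994,0])
D=(B-c)@n; Y=(B-c)@t+.004;Z=B[...,2]
def st(k,m): print(k,m.sum(),np.percentile(D[m],[10,50,90]),'Y',np.percentile(Y[m],[2,98]),'Z',np.percentile(Z[m],[1,99]))
st('panel',(abs(D)<.004)&(abs(Y)<.07)&(Z>.05)&(Z<.17))
st('plate',(D<-.004)&(D>-.01)&(abs(Y)<.065)&(Z>.04)&(Z<.17))
st('shelf',(D<-.02)&(D>-.06)&(Y>.02)&(Y<.065)&(Z>.04)&(Z<.065))
cv2.imwrite('pics/done.png',cv2.resize(b['image'][150:290,100:240,::-1],(600,600),interpolation=cv2.INTER_CUBIC))
E
```

```text
panel 770 [-0.00348653 -0.00027651  0.00170044] Y [-0.06339843  0.0627539 ] Z [0.05229829 0.15378742]
plate 1263 [-0.00685912 -0.00550568 -0.00451357] Y [-0.05311824  0.05456362] Z [0.05237567 0.14840347]
shelf 234 [-0.05321287 -0.0394129  -0.02371298] Y [0.02124053 0.05500786] Z [0.04955242 0.05467164]
```

View pics/done.png

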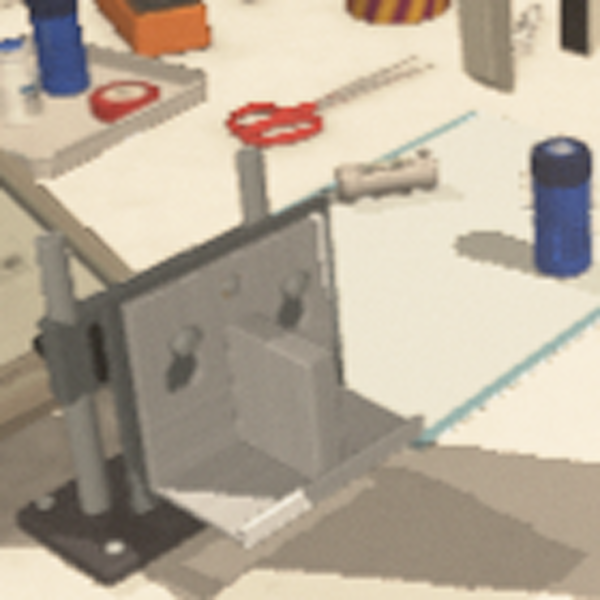

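The picture shows both screw heads at the top of their slots, (188,340) and (295,282), and the ball in its hole at (231,286). The bracket is square, its plate is flush with the panel, and its underside is at about 0.049 m. I'll hand it in.

```bash
python3 -c "
from workcell import workorder
print(workorder.sign_off())"
```

```text
the job is handed in; nothing more can be done
None
```

The aluminium bracket is hung on both screws, fully down with the catch out in its hole and released; the job is handed in at about 14 s on the robot's clock, and no verdict was returned.

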